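# Dial the code on the studio's tool chest

## Robot

A 6-joint arm with a two-finger parallel gripper is mounted at the origin on the work surface. World frame = base frame: x ahead of the robot, y to its left, z up, the work surface at z = 0. Lengths are in m, angles in rad, forces in N, time in s.
With the tool pointing down it reaches from about 0.375 to 0.9 m from the base axis. Payload 3.1 kg.
Tool frame: the origin (TCP) lies between the finger pads; the fingertips stand manip.finger_overhang ahead of it and the grasp point (between the pads) is the TCP (manip.finger_overhang is the distance from the TCP to the fingertips, in m); z points along the fingers, y is the direction in which the jaws open and shut (so a half turn about z gives the same grasp; the last joint's range is limited). The gripper opens to 85 mm and grips with 20 to 120 N. Pads are 22 mm wide; open, the fingers measure 114 mm over their backs; the gripper's body (76 mm by 85 mm) begins 54 mm behind the grasp point. The pads swing forward as they close: fully open they stand 13 mm farther back than shut.
Start: joints at [0.982, 0.527, 1.433, -0, 1.181, -0.178], TCP at [0.25, 0.573, 0.25] pointing down, gripper open.
Joint ranges: [-3.08, 3.08], [-0.75, 2.2], [0.22, 2.44], [-1.43, 4.57], [0, 2.65], [-2.85, 2.85]. Speed limits (rad/s): [2.79, 2.79, 3.14, 3.14, 3.14, 3.14].

## Interface

Orientations are given as a 3x3 rotation matrix whose columns are the frame's x, y, z axes.
In Python, from plant import manip gives the robot as it stands.
- The arm moves only by the shell command python3 -m inch 'ROWS' [FORCE]. ROWS is JSON, one flat list of numbers, 7 for each row, row after row: the shift along the tool's x, y, z in cm, then the turn, a rotation vector about the tool's x, y, z in degrees, then the opening, from -1 (shut) to 1 (fully open), so that 0 is half open. A call has exactly 8 rows; each row shifts and turns the commanded pose from where the row before left it, along the tool's axes as they then stand; what a row does not reach is not made up. A row lasts 1/12 s, in which the tool goes at most 41.7 mm and 7.16 degrees, less where a joint would pass 70% of its speed; a pose out of reach is approached as far as the arm can. A call with a gripper value outside its range is refused whole. The fingers move at their own pace and stop on an object; FORCE is the grip in N (left out, the last holds). Time passes only in rows, so rows that do not move let the fingers close, or fill a call up. It gives the time, the measured TCP pose, the force and the opening at its end, in the units of the state.
- manip.read_state(): the state, without advancing time (a new reading comes with each control period).
- manip.camera(name): name is "side" or "top" or "wrist"; returns a dict with "pixels" (480x640x3 uint8, blue, green, red), "fx", "fy", "cx", "cy" (pixels), "distortion" ([k1, k2, p1, p2, k3] as OpenCV has them; the pictures are not rectified), "world_to_cam" (4x4, takes a point from world to camera coordinates); the wrist camera has in their place "tool_from_camera" (4x4, takes a point from camera to tool coordinates, whose origin is the TCP and whose axes are the flange's). Camera axes: x right, y up, looking along -z (the intrinsics and any distortion apply to the point x, -y, -z); pixel columns grow to the right and rows downward; lengths in m; the calibration is good to about 2 mm. A picture is of the moment at which its call begins: read the wrist's pose just before it. There is no depth.
- manip.finish_job(): hands the job in, once; it reports no verdict.
Trained networks look in a picture, given as the dict that the camera call returned (one of the last four; its "shot" number tells which), for a name from the list of things; names that differ only in an ending like _2 or _b are one class to them, and where a whole thing is asked for, a point or a joint stands for the part that bears it (a point fixed in the world has none). Each returns a list of dicts, best first, with "score" (0 to 1); they miss things now and then, are a little off and sometimes report something else, mostly with a low value. They report only what shows in the picture. A call takes as long as a camera call.
- manip.search_frame(query, picture): "bbox" ([left, top, right, bottom] in pixels, round what is visible of it).
- manip.spot_point(query, picture): "pixel" ([column, row] in pixels: a listed point, or the origin of a listed thing).
The state is a dict: "time_s": time; "joints": joint angles; "joint_velocities": joint speeds; "joint_torque": joint torques, N m; "ee_pos": TCP position; "tool_rot": TCP orientation; "contact_force": force on the tool from outside, world axes, zero at the start; "moment": the same for the moment, N m; "finger_gap": opening from 0.0 (shut) to 1.0 (fully open).
Only numpy, scipy, OpenCV 4.12 (cv2) and the standard library are available. Lean on these libraries where they do the work, as an engineer would, in place of code of your own. Each camera call takes 0.05 s, during which the arm holds its last target. There are 200 camera calls.

## Task

Dial the code on the lid of the steel tool chest: first turn the large dial's pointer to the four-pip mark, then turn the small dial's pointer to the two-pip mark, and let go. Leave the knob of the bench timer standing beside the chest alone.

Things in the scene. Friction and masses are not known exactly. Their poses are not given: they have to be found in the camera images.
- chest: Grey steel tool chest, 220 x 340 x 100 mm high, fixed; origin under its centre, x away from the robot towards its hinges, y left along its long side. On its lid two black dials 160 mm apart along y, either on the left. Round the far half of each, an aluminium plate has five marks of black pips 45 degrees apart: one pip to +y (left), two half-left, three to +x, four half-right, five to -y (right).
- large_dial (a joint): Angle of the large dial, 0 to 3.142 rad between end stops, growing clockwise seen from above. Pointer at the one-pip mark: 0, two pips 0.785, three pips 1.571, four pips 2.356, five pips 3.142. Starts between 0.9 and 1.75. It stays where it is left: friction 0.06 N m, no spring, no clicks.
- large_dial_grip (a point): Grip point of the large dial, on its upright turning axis, 138 mm above the table. Disc 72 mm across with a straight upright grip bar along its diameter: 68 mm long, 14 thick, 38 tall, top 12 mm above this point; disc's face 26 mm, lid 38 mm below it. Turns with the dial: x along the bar to the pointer end (white line on top and end, small nose on the rim), z up. Plate 132 mm across.
- small_dial (a joint): Angle of the small dial on the same lid: same zero, direction, marks, end stops and friction as the large one (one pip 0, two pips 0.785, and so on to five pips 3.142, clockwise). Starts between 1.4 and 2.2.
- small_dial_grip (a point): Grip point of the small dial, on its upright turning axis, 138 mm above the table. Disc 48 mm across with a straight upright grip bar 44 mm long, 14 thick, 38 tall, top 12 mm above this point; disc's face 26 mm, lid 38 mm below it. Turns with the dial: x along the bar to the pointer end (white line on top and end), z up. Plate 106 mm across.
- timer_mark (a point): Bystander, not to be turned: outer end of the black line on top of the round grey knob (58 mm across, top 67 mm above the table, this point 24 mm from its axis) of a white bench timer, 100 x 130 x 45 mm, standing left or right of the chest.

How it is judged:
By the outcome, as a careful person would: the job done as asked, in the order asked, and still so for the second after the job is handed in, with the robot touching nothing.
It also fails if it takes over 48 s, if anything falls off the work surface, if the arm or the gripper's body presses on something with over 40 N, if the wrist force passes 120 N, or if a joint passes its speed limit or range.

## Working session

There is one attempt and no reset: what is moved stays moved. The work goes in short steps, Python scripts to look and compute and a shell command to move; the robot and the scene stay as the last step left them, time stands still between calls to the robot, and variables do not carry over. Pictures are saved under pics/ and viewed, about 8 in all and at most 12, crops included, and the job is handed in when it is done.

```bash
ls; mkdir -p pics; cat > h.py <<'E'
import numpy as np, cv2
from plant import manip
def ray(pic,px,T=None):
    K=np.array([[pic['fx'],0,pic['cx']],[0,pic['fy'],pic['cy']],[0,0,1.]])
    u=cv2.undistortPoints(np.array([[px]],float),K,np.array(pic['distortion'],float))[0,0]
    d=np.array([u[0],-u[1],-1.])
    M=np.linalg.inv(pic['world_to_cam']) if 'world_to_cam' in pic else T@np.array(pic['tool_from_camera'])
    return M[:3,3],M[:3,:3]@d
def atz(pic,px,z,T=None):
    o,d=ray(pic,px,T); return o+d*(z-o[2])/d[2]
def proj(pic,P,T=None):
    W=np.array(pic['world_to_cam']) if 'world_to_cam' in pic else np.linalg.inv(T@np.array(pic['tool_from_camera']))
    c=W[:3,:3]@np.array(P)+W[:3,3]
    K=np.array([[pic['fx'],0,pic['cx']],[0,pic['fy'],pic['cy']],[0,0,1.]])
    return cv2.projectPoints(np.array([[c[0],-c[1],-c[2]]]),np.zeros(3),np.zeros(3),K,np.array(pic['distortion'],float))[0].ravel()
def T():
    s=manip.read_state(); M=np.eye(4); M[:3,:3]=s['tool_rot']; M[:3,3]=s['ee_pos']; return M
E
python3 - <<'E'
from h import *
np.set_printoptions(precision=4,suppress=True)
s=manip.read_state(); print(s['time_s'],s['ee_pos'],np.array(s['tool_rot']),s['finger_gap'],manip.finger_overhang,s['contact_force'])
zs={'large_dial_grip':.138,'small_dial_grip':.138,'timer_mark':.067,'chest':0}
for n in ['top','side','wrist']:
    M=T();p=manip.camera(n); cv2.imwrite(f'pics/{n}0.png',p['pixels'])
    for q,z in zs.items():
        for r in manip.spot_point(q,p)[:2]: print(n,q,r['pixel'],r['score'],atz(p,r['pixel'],z,M))
E
```

```text
pics
0.0 [0.2492 0.5725 0.2493] [[-0.9168  0.3993 -0.0012]
 [ 0.3993  0.9168 -0.0018]
 [ 0.0004 -0.0021 -1.    ]] 0.999780575744227 0.019 [ 0.1674 -0.424  -1.0621]
top large_dial_grip [288.2, 257.6] 0.87 [0.5052 0.0775 0.138 ]
top small_dial_grip [364.6, 267.9] 0.76 [ 0.4846 -0.0842  0.138 ]
top timer_mark [155.6, 236.7] 0.76 [0.5586 0.3862 0.067 ]
top chest [320.9, 268.5] 0.96 [0.4958 0.0081 0.    ]
side large_dial_grip [310.3, 204.7] 0.65 [0.5134 0.0852 0.138 ]
side small_dial_grip [319.7, 249.7] 0.86 [ 0.4814 -0.0896  0.138 ]
side timer_mark [298.2, 162.1] 0.52 [0.5725 0.406  0.067 ]
side chest [315.3, 265.5] 0.65 [ 0.4976 -0.0019 -0.    ]
```

```bash
python3 - <<'E'
import cv2
a=cv2.imread('pics/top0.png'); cv2.imwrite('pics/topc.png',cv2.resize(a[205:325,220:420],None,fx=4,fy=4,interpolation=cv2.INTER_CUBIC))
E
```

```text
(no output)
```

View pics/topc.png

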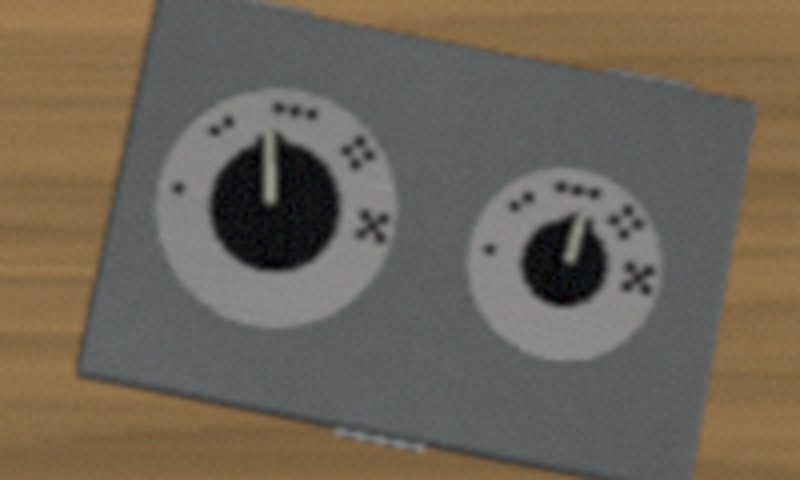

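View pics/top0.png

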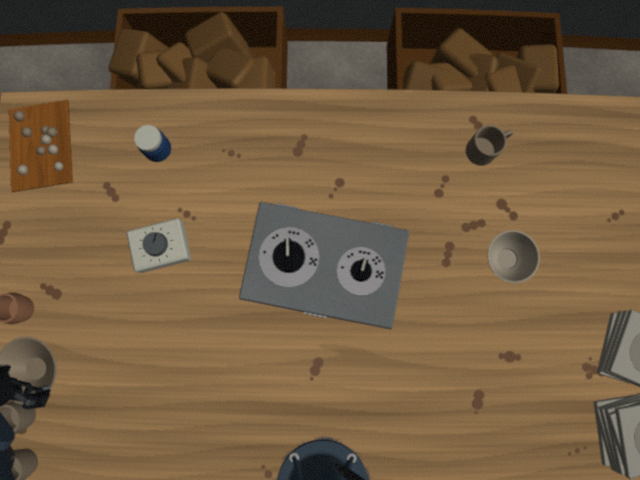

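```bash
python3 - <<'E'
from h import *
np.set_printoptions(precision=4,suppress=True)
p=manip.camera('top'); f=lambda x,y,z: atz(p,[220+(x+.5)/4-.5,205+(y+.5)/4-.5],z)[:2]
cl,cs=f(277,208,.1),f(565,264,.1); print(cl,cs,np.linalg.norm(cl-cs))
d=cl-cs; print('yaw',np.degrees(np.arctan2(-d[0],d[1])))
c=[f(158,0,.1),f(755,102,.1),f(80,375,.1),f(693,480,.1)]
for a,b in ((0,1),(2,3)):
    d=c[a]-c[b];print('edge yaw',np.degrees(np.arctan2(-d[0],d[1])),np.linalg.norm(d))
for a,b in (((178,188),(373,227)),((490,249),(638,278))):
    d=f(*a,.1)-f(*b,.1);print('pips yaw',np.degrees(np.arctan2(-d[0],d[1])))
for a,b in (((269,203),(269,130)),((569,262),(582,213))):
    d=f(*b,.15)-f(*a,.15);print('pointer dir',np.degrees(np.arctan2(d[1],d[0])),f(*a,.15),f(*b,.15))
# plate centroid by segmentation
M=T(); print(M)
w=manip.camera('wrist'); print(w['tool_from_camera'],w['fx'])
E
```

```text
[0.5118 0.0784] [ 0.4823 -0.0791] 0.16020756443804868
yaw -10.612695056587693
edge yaw -9.423652486644365 0.33552108637916367
edge yaw -9.194099816763432 0.33620447600273223
pips yaw -10.884373740916248
pips yaw -10.73129106552544
pointer dir 0.9723083063212861 [0.5085 0.0796] [0.5472 0.0803]
pointer dir -14.962077225307436 [ 0.4787 -0.0775] [ 0.5045 -0.0844]
[[-0.9168  0.3993  0.      0.2495]
 [ 0.3993  0.9168  0.      0.573 ]
 [-0.      0.0001 -1.      0.2503]
 [ 0.      0.      0.      1.    ]]
[[ 0.0011  0.9596  0.2813  0.0725]
 [ 1.     -0.0011 -0.0002  0.0006]
 [ 0.0001  0.2813 -0.9596 -0.1233]
 [ 0.      0.      0.      1.    ]] 419.68814552886477
```

```bash
python3 -m inch '[-2.73,-2.18,0,0,0,0,1,-2.73,-2.18,0,0,0,0,1,-2.73,-2.18,0,0,0,0,1,-2.73,-2.18,0,0,0,0,1,-2.73,-2.18,0,0,0,0,1,-2.73,-2.18,0,0,0,0,1,-2.73,-2.18,0,0,0,0,1,-2.73,-2.18,0,0,0,0,1]'
python3 -m inch '[-2.73,-2.18,0,0,0,0,1,-2.73,-2.18,0,0,0,0,1,-2.73,-2.18,0,0,0,0,1,-2.73,-2.18,0,0,0,0,1,-2.73,-2.18,0,0,0,0,1,-2.73,-2.18,0,0,0,0,1,-2.73,-2.18,0,0,0,0,1,-2.73,-2.18,0,0,0,0,1]'
python3 -m inch '[0,0,0,0,0,-6,1,0,0,0,0,0,-6,1,0,0,0,0,0,-6,1,0,0,0,0,0,-6,1,0,0,0,0,0,0,1,0,0,0,0,0,0,1,0,0,0,0,0,0,1,0,0,0,0,0,0,1]'
python3 - <<'E'
from h import *
np.set_printoptions(precision=4,suppress=True)
M=T();p=manip.camera('wrist');cv2.imwrite('pics/w1.png',p['pixels']);np.save('w1M.npy',M)
print(M,manip.read_state()['time_s'])
for q,z in {'large_dial_grip':.138,'small_dial_grip':.138}.items():
    for r in manip.spot_point(q,p)[:2]: print(q,r['pixel'],r['score'],atz(p,r['pixel'],z,M))
E
```

```text
time_s: 1.52
ee_pos: [0.3807, 0.3245, 0.2506]
tool_rot: [[-0.917, 0.399, 0.001], [0.399, 0.917, 0.0], [-0.0, 0.001, -1.0]]
contact_force: [0.6, -0.2, -0.4]
finger_gap: 0.998
time_s: 2.18
ee_pos: [0.5114, 0.0771, 0.2506]
tool_rot: [[-0.917, 0.4, 0.001], [0.4, 0.917, 0.0], [-0.001, 0.0, -1.0]]
contact_force: [-0.0, 0.0, -0.2]
finger_gap: 1.003
time_s: 2.85
ee_pos: [0.5107, 0.0789, 0.2504]
tool_rot: [[-1.0, -0.007, 0.0], [-0.007, 1.0, 0.0], [-0.0, 0.0, -1.0]]
contact_force: [-0.1, -0.4, -0.5]
finger_gap: 0.997
[[-1.     -0.0068  0.0002  0.5107]
 [-0.0068  1.      0.      0.0789]
 [-0.0002  0.     -1.      0.2504]
 [ 0.      0.      0.      1.    ]] 2.9
large_dial_grip [318.5, 251.7] 0.69 [0.5111 0.0823 0.138 ]
```

View pics/w1.png

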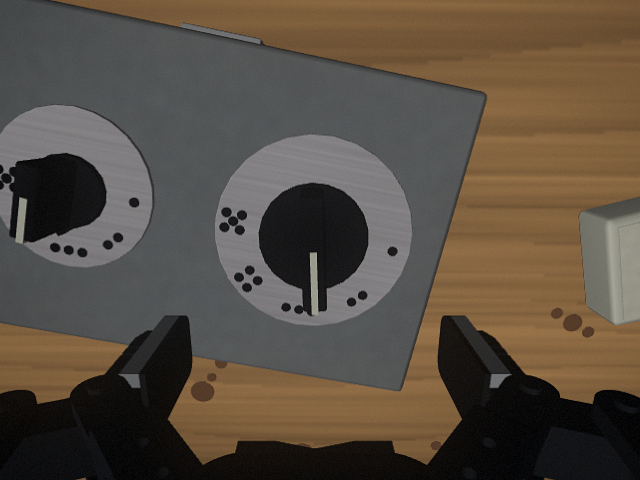

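```bash
python3 - <<'E'
from h import *
np.set_printoptions(precision=4,suppress=True)
M=np.load('w1M.npy');p=manip.camera('wrist'); f=lambda x,y,z: atz(p,[x,y],z,M)[:2]
im=cv2.imread('pics/w1.png')
def circ(seed):  # plate outline -> world circle
    g=cv2.GaussianBlur(cv2.cvtColor(im,cv2.COLOR_BGR2GRAY),(5,5),0)
    m=((g>g[seed[1],seed[0]]-22)).astype(np.uint8); print(g[seed[1],seed[0]],g[90,300])
    n,l=cv2.connectedComponents(m); c=max(cv2.findContours((l==l[seed[1],seed[0]]).astype(np.uint8),cv2.RETR_EXTERNAL,cv2.CHAIN_APPROX_NONE)[0],key=len)
    c=cv2.convexHull(c)[:,0]; P=np.array([f(*q,.1) for q in c if q[0]>3])
    A=np.c_[2*P,np.ones(len(P))]; s=np.linalg.lstsq(A,(P**2).sum(1),rcond=None)[0]
    print('centre',s[:2],'r',np.sqrt(s[2]+s[:2]@s[:2])); return s[:2]
L=circ((313,160)); S=circ((110,140))
d=L-S;print(np.linalg.norm(d),'yaw',np.degrees(np.arctan2(-d[0],d[1])))
for q,k in (((392,251),90),((357,299),45),((248,278),-45),((233,221),-90)):
    v=f(*q,.1)-L; print('yaw by pip',np.degrees(np.arctan2(v[1],v[0]))-k,np.linalg.norm(v))
for q,k in (((134,202),90),((113,241),45),((69,250),0)):
    v=f(*q,.1)-S; print('small yaw by pip',np.degrees(np.arctan2(v[1],v[0]))-k,np.linalg.norm(v))
a,b=f(313,252,.15),f(314.5,311,.15);print(a,b,np.degrees(np.arctan2(*(b-a)[::-1])))
a,b=f(23,198,.15),f(20,242,.15);print(a,b,np.degrees(np.arctan2(*(b-a)[::-1])))
E
```

```text
133 85
centre [0.5116 0.0788] r 0.06610117408778854
128 85
centre [ 0.4817 -0.0805] r 0.052897550469519494
0.16210175615942765 yaw -10.61881882619805
yaw by pip -10.78966581468984 0.05501129511410206
yaw by pip -10.580993984823834 0.055654478974368086
yaw by pip -10.609020788411243 0.054410661118803494
yaw by pip -10.386346682907046 0.0543283028325396
small yaw by pip -10.662458699904178 0.04176074146027263
small yaw by pip -10.573669960032007 0.041963572240143694
small yaw by pip -10.021971314608964 0.041889021125070064
[0.5076 0.0791] [0.5435 0.0802] 1.7883658680951737
[ 0.4784 -0.0776] [ 0.5031 -0.0839] -14.320294043287916
```

```bash
python3 -m inch '[-0.08,0,2.2,0,0,-1.2,1,0,0,2.2,0,0,0,1,0,0,2.2,0,0,0,1,0,0,2.2,0,0,0,1,0,0,2.2,0,0,0,1,0,0,0,0,0,0,0,0,0,0,0,0,0,-0.5,0,0,0,0,0,0,-1]' 40
python3 -m inch '[0,0,0,0,0,0,-1,0,0,0,0,0,0,-1,0,0,0,0,0,0,-1,0,0,0,0,0,0,-1,0,0,0,0,0,0,-1,0,0,0,0,0,0,-1,0,0,0,0,0,0,-1,0,0,0,0,0,0,-1]' 40
python3 -c "
from plant import manip
print(manip.read_state())"
```

```text
time_s: 3.72
ee_pos: [0.5123, 0.0788, 0.1411]
tool_rot: [[-1.0, -0.029, 0.001], [-0.029, 1.0, -0.0], [-0.001, -0.0, -1.0]]
contact_force: [-0.6, -0.4, -0.0]
finger_gap: 0.602
time_s: 4.38
ee_pos: [0.5123, 0.0782, 0.1417]
tool_rot: [[-1.0, -0.03, 0.002], [-0.03, 1.0, -0.001], [-0.002, -0.001, -1.0]]
contact_force: [-1.4, -3.3, 5.2]
finger_gap: 0.156
{'time_s': 4.3833, 'joints': array([-6.39023096e-02,  5.49197827e-01,  1.80043410e+00, -1.33568348e-03,
        7.89418385e-01, -1.66328885e+00]), 'joint_velocities': array([-0.00065882, -0.0017197 ,  0.00049419, -0.00064444, -0.00061953,
        0.0010442 ]), 'joint_torque': array([  1.33291002, -35.32466054, -10.33649057,   0.56740779,
        -0.23727816,   0.06226138]), 'ee_pos': array([0.5123179 , 0.07818022, 0.14167309]), 'tool_rot': array([[-0.999561  , -0.02952392,  0.00247704],
       [-0.02952673,  0.99956338, -0.0011087 ],
       [-0.00244322, -0.00118136, -0.99999632]]), 'contact_force': array([-1.37239442, -3.26247342,  5.2369344 ]), 'moment': array([-0.3822351 ,  0.15430572,  0.05501946]), 'finger_gap': 0.15583536052425567}
```

```bash
python3 -m inch '[0,0,0,0,0,5,-1,0,0,0,0,0,5,-1,0,0,0,0,0,5,-1,0,0,0,0,0,5,-1,0,0,0,0,0,5,-1,0,0,0,0,0,5,-1,0,0,0,0,0,5,-1,0,0,0,0,0,5,-1]'
python3 -m inch '[0,0,0,0,0,5,-1,0,0,0,0,0,5,-1,0,0,0,0,0,5,-1,0,0,0,0,0,2.2,-1,0,0,0,0,0,0,-1,0,0,0,0,0,0,-1,0,0,0,0,0,0,-1,0,0,0,0,0,0,-1]'
python3 -c "
from plant import manip
import numpy as np
s=manip.read_state();R=np.array(s['tool_rot']);print(np.degrees(np.arctan2(R[1,0],R[0,0])),s['moment'],s['joints'],s['finger_gap'])"
```

```text
time_s: 5.05
ee_pos: [0.5122, 0.0776, 0.1417]
tool_rot: [[-0.782, 0.623, 0.002], [0.623, 0.782, -0.002], [-0.003, -0.0, -1.0]]
contact_force: [-2.0, -5.9, 7.2]
finger_gap: 0.153
time_s: 5.72
ee_pos: [0.512, 0.0775, 0.1417]
tool_rot: [[-0.566, 0.824, 0.002], [0.824, 0.566, -0.002], [-0.003, -0.0, -1.0]]
contact_force: [-2.4, -5.9, 7.2]
finger_gap: 0.154
124.50356436277143 [-0.91629872  0.27213847 -0.05837341] [-0.06463568  0.54906707  1.80079224 -0.0031671   0.7899908  -0.66460924] 0.15398841492980178
```

```bash
python3 -m inch '[0,0,0,0,0,0,1,0,0,0,0,0,0,1,0,0,0,0,0,0,1,0,0,0,0,0,0,1,0,0,0,0,0,0,1,0,0,0,0,0,0,1,0,0,0,0,0,0,1,0,0,0,0,0,0,1]'
python3 -m inch '[0,0,-2.2,0,0,0,1,0,0,-2.2,0,0,0,1,0,0,-2.2,0,0,0,1,0,0,-2.2,0,0,0,1,0,0,-2.2,0,0,0,1,0,0,0,0,0,0,1,0,0,0,0,0,0,1,0,0,0,0,0,0,1]'
python3 - <<'E'
from h import *
np.set_printoptions(precision=4,suppress=True)
M=T();p=manip.camera('wrist');cv2.imwrite('pics/w2.png',p['pixels']);np.save('w2M.npy',M)
# overlay expected four-pip ray at bar top height for both dials' targets
print(M)
C=np.array([.5118,.0785]);a=np.radians(-55.6)
for r in (0,.036,.055): print(r,proj(p,[*(C+r*np.array([np.cos(a),np.sin(a)])),.15],M),proj(p,[*(C+r*np.array([np.cos(a),np.sin(a)])),.10],M))
E
```

```text
time_s: 6.38
ee_pos: [0.5115, 0.0789, 0.1402]
tool_rot: [[-0.566, 0.824, -0.0], [0.824, 0.566, 0.0], [0.0, -0.0, -1.0]]
contact_force: [-1.6, 0.6, 0.1]
finger_gap: 1.001
time_s: 7.05
ee_pos: [0.5108, 0.0788, 0.2497]
tool_rot: [[-0.566, 0.825, -0.001], [0.825, 0.566, 0.0], [0.001, -0.001, -1.0]]
contact_force: [0.2, -0.0, -1.5]
finger_gap: 1.001
[[-0.5658  0.8245 -0.0013  0.5108]
 [ 0.8245  0.5658  0.0001  0.0788]
 [ 0.0008 -0.001  -1.      0.2497]
 [ 0.      0.      0.      1.    ]]
0 [315.7697 260.103 ] [315.5984 236.885 ]
0.036 [315.5817 318.7541] [315.4473 286.7327]
0.055 [315.4885 347.7789] [315.3715 311.672 ]
```

View pics/w2.png

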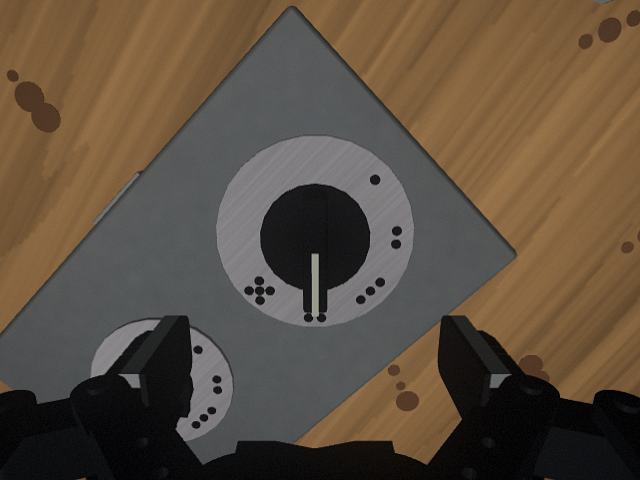

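```bash
python3 -m inch '[-2.28,-2.26,0,0,0,0,1,-2.28,-2.26,0,0,0,0,1,-2.28,-2.26,0,0,0,0,1,-2.28,-2.26,0,0,0,0,1,-2.28,-2.26,0,0,0,0,1,0,0,0,0,0,-6,1,0,0,0,0,0,-6,1,0,0,0,0,0,-6,1]'
python3 -m inch '[0,0,0,0,0,-5.7,1,0,0,0,0,0,-5.7,1,0,0,0,0,0,-5.7,1,0,0,0,0,0,-5.7,1,0,0,0,0,0,0,1,0,0,0,0,0,0,1,0,0,0,0,0,0,1,0,0,0,0,0,0,1]'
python3 - <<'E'
from h import *
np.set_printoptions(precision=4,suppress=True)
M=T();p=manip.camera('wrist');cv2.imwrite('pics/w3.png',p['pixels']);np.save('w3M.npy',M)
print(M,manip.read_state()['joints'])
for r in manip.spot_point('small_dial_grip',p)[:2]: print(r['pixel'],r['score'],atz(p,r['pixel'],.138,M))
E
```

```text
time_s: 7.77
ee_pos: [0.4818, -0.0798, 0.2488]
tool_rot: [[-0.795, 0.607, -0.003], [0.607, 0.795, 0.001], [0.003, -0.001, -1.0]]
contact_force: [-0.1, 0.3, -0.1]
finger_gap: 1.0
time_s: 8.43
ee_pos: [0.4826, -0.0791, 0.2499]
tool_rot: [[-0.967, 0.256, -0.001], [0.256, 0.967, 0.0], [0.001, 0.0, -1.0]]
contact_force: [0.5, -0.2, -0.2]
finger_gap: 0.999
[[-0.9667  0.2558 -0.0009  0.4826]
 [ 0.2557  0.9667  0.0004 -0.0791]
 [ 0.001   0.0001 -1.      0.2499]
 [ 0.      0.      0.      1.    ]] [-0.3913  0.3464  1.7655 -0.      1.0303 -1.7038]
[311.2, 247.2] 0.61 [ 0.4796 -0.0794  0.138 ]
```

View pics/w3.png

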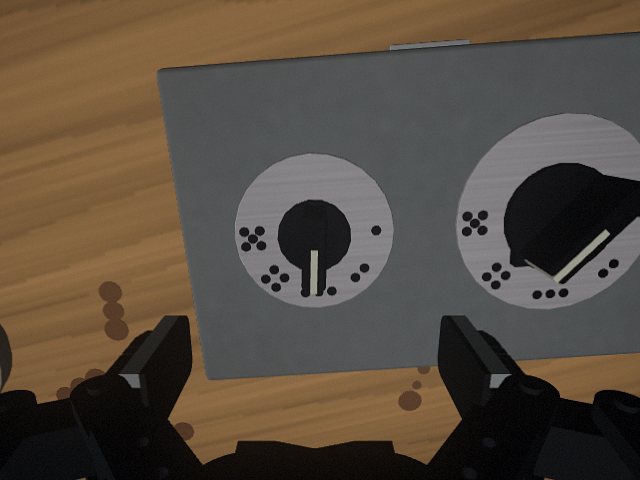

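```bash
python3 - <<'E'
from h import *
np.set_printoptions(precision=4,suppress=True)
M=np.load('w3M.npy');p=manip.camera('wrist'); f=lambda x,y,z: atz(p,[x,y],z,M)[:2]
im=cv2.imread('pics/w3.png')
g=cv2.GaussianBlur(cv2.cvtColor(im,cv2.COLOR_BGR2GRAY),(5,5),0)
m=(g>g[175,310]-22).astype(np.uint8);n,l=cv2.connectedComponents(m)
c=cv2.convexHull(max(cv2.findContours((l==l[175,310]).astype(np.uint8),cv2.RETR_EXTERNAL,cv2.CHAIN_APPROX_NONE)[0],key=len))[:,0]
P=np.array([f(*q,.1) for q in c]);s=np.linalg.lstsq(np.c_[2*P,np.ones(len(P))],(P**2).sum(1),rcond=None)[0];S=s[:2];print(S,np.sqrt(s[2]+S@S))
for q,k in (((376,230),90),((359.5,272.5),45),((274,278),-45),((252.5,239),-90)):
    v=f(*q,.1)-S; print('yaw',np.degrees(np.arctan2(v[1],v[0]))-k,np.linalg.norm(v))
a,b=f(313.7,252,.15),f(313.7,294,.15);print(a,b,np.degrees(np.arctan2(*(b-a)[::-1])),np.degrees(np.arctan2(*(b-S)[::-1])))
# large pointer end base
L=np.array([.5117,.0786]);v=f(555,280,.15)-L;print('large dir',np.degrees(np.arctan2(v[1],v[0])),np.linalg.norm(v))
M=T();print(M[:3,:3].T@np.r_[S-M[:2,3],.140-M[2,3]]*100, 'heading',np.degrees(np.arctan2(M[1,0],M[0,0])))
E
```

```text
[ 0.4819 -0.0786] 0.05298774079559341
yaw -10.850314796382222 0.041912851814222926
yaw -10.638878345658782 0.04187063346220019
yaw -10.949339609268534 0.04180891899766556
yaw -10.032331644113924 0.04143381812985062
[ 0.4792 -0.0778] [ 0.5036 -0.0842] -14.783919339145141 -14.475283791545438
large dir -56.266445901675084 0.033491922000540346
[ 0.1009  0.0284 11.0239] heading 165.22603279087093
```

```bash
python3 -m inch '[0.1,0.03,2.2,0,0,0,1,0,0,2.2,0,0,0,1,0,0,2.2,0,0,0,1,0,0,2.2,0,0,0,1,0,0,2.2,0,0,0,1,0,0,0,0,0,0,0,0,0,0,0,0,0,-0.5,0,0,0,0,0,0,-1]' 40
python3 -m inch '[0,0,0,0,0,0,-1,0,0,0,0,0,0,-1,0,0,0,0,0,0,-1,0,0,0,0,0,0,-1,0,0,0,0,0,0,-1,0,0,0,0,0,0,-1,0,0,0,0,0,0,-1,0,0,0,0,0,0,-1]' 40
python3 -m inch '[0,0,0,0,0,-5,-1,0,0,0,0,0,-5,-1,0,0,0,0,0,-5,-1,0,0,0,0,0,-5,-1,0,0,0,0,0,-5,-1,0,0,0,0,0,-5,-1,0,0,0,0,0,-5,-1,0,0,0,0,0,-5,-1]'
python3 -c "
from plant import manip
import numpy as np
s=manip.read_state();R=np.array(s['tool_rot']);print(np.degrees(np.arctan2(R[1,0],R[0,0]))%360,s['moment'],s['joints'],s['finger_gap'])"
```

```text
time_s: 9.25
ee_pos: [0.4827, -0.0789, 0.1411]
tool_rot: [[-0.967, 0.255, 0.001], [0.255, 0.967, -0.001], [-0.001, -0.0, -1.0]]
contact_force: [0.1, -1.2, -0.4]
finger_gap: 0.601
time_s: 9.92
ee_pos: [0.4826, -0.0793, 0.1416]
tool_rot: [[-0.967, 0.254, 0.002], [0.254, 0.967, -0.002], [-0.002, -0.001, -1.0]]
contact_force: [-2.3, -2.6, 5.3]
finger_gap: 0.156
time_s: 10.58
ee_pos: [0.4825, -0.0788, 0.1416]
tool_rot: [[-0.903, -0.43, 0.002], [-0.43, 0.903, -0.001], [-0.002, -0.001, -1.0]]
contact_force: [-0.2, -1.0, 7.2]
finger_gap: 0.155
205.47307380546295 [ 0.11118791  0.19638091 -0.13215331] [-3.91015434e-01  5.21342023e-01  1.87250121e+00  3.84470478e-04
  7.45775332e-01 -2.40668195e+00] 0.15538509353268837
```

```bash
python3 -m inch '[0,0,0,0,0,-4.5,-1,0,0,0,0,0,-4.5,-1,0,0,0,0,0,0,-1,0,0,0,0,0,0,-1,0,0,0,0,0,0,-1,0,0,0,0,0,0,-1,0,0,0,0,0,0,-1,0,0,0,0,0,0,-1]'
python3 -m inch '[0,0,0,0,0,0,1,0,0,0,0,0,0,1,0,0,0,0,0,0,1,0,0,0,0,0,0,1,0,0,0,0,0,0,1,0,0,0,0,0,0,1,0,0,0,0,0,0,1,0,0,0,0,0,0,1]'
python3 -m inch '[0,0,-2.2,0,0,0,1,0,0,-2.2,0,0,0,1,0,0,-2.2,0,0,0,1,0,0,-2.2,0,0,0,1,0,0,-2.2,0,0,0,1,0,0,0,0,0,0,1,0,0,0,0,0,0,1,0,0,0,0,0,0,1]'
python3 - <<'E'
from h import *
np.set_printoptions(precision=4,suppress=True)
M=T();p=manip.camera('wrist');cv2.imwrite('pics/w4.png',p['pixels']);np.save('w4M.npy',M)
print(M)
S=np.array([.482,-.0787]);a=np.radians(34.4)
for r in (0,.024,.042): 
  q=S+r*np.array([np.cos(a),np.sin(a)]); print(r,proj(p,[*q,.15],M),proj(p,[*q,.10],M))
E
```

```text
time_s: 11.25
ee_pos: [0.4824, -0.0787, 0.1416]
tool_rot: [[-0.826, -0.563, 0.002], [-0.563, 0.826, -0.001], [-0.001, -0.001, -1.0]]
contact_force: [-2.0, -0.2, 7.4]
finger_gap: 0.157
time_s: 11.92
ee_pos: [0.4819, -0.0786, 0.1402]
tool_rot: [[-0.826, -0.563, -0.0], [-0.563, 0.826, 0.0], [0.0, 0.0, -1.0]]
contact_force: [-0.0, -0.2, -0.8]
finger_gap: 1.002
time_s: 12.58
ee_pos: [0.4814, -0.0784, 0.2497]
tool_rot: [[-0.826, -0.563, -0.001], [-0.563, 0.826, 0.0], [0.001, 0.001, -1.0]]
contact_force: [-0.0, 0.4, -0.5]
finger_gap: 1.001
[[-0.8265 -0.563  -0.0012  0.4814]
 [-0.563   0.8265  0.0005 -0.0784]
 [ 0.0007  0.001  -1.      0.2497]
 [ 0.      0.      0.      1.    ]]
0 [310.7992 257.3127] [311.4208 234.5572]
0.024 [310.9552 297.126 ] [311.5361 268.2898]
0.042 [311.067  325.5459] [311.6194 292.5734]
```

View pics/w4.png

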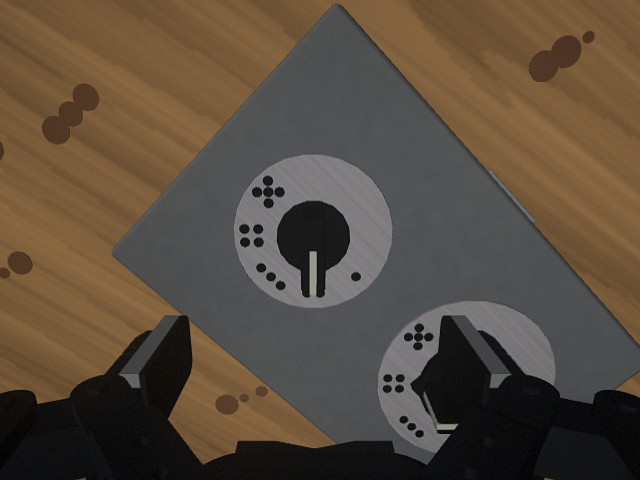

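```bash
python3 -c "
from plant import manip
print(manip.finish_job())"
```

```text
the job is handed in; nothing more can be done
None
```

I turned the large dial clockwise about 57° to the four-pip mark and let go. I then turned the small dial counter-clockwise about 49° to the two-pip mark, let go, and raised the open gripper clear. The job was handed in at about 12.6 s.

- **Large dial:** the wrist picture taken right after letting go showed the white line centred on the four-pip mark. A second, oblique view put the pointer within about 1° of it. In the last picture the gripper finger partly hides the dial, but its nose still points at the four pips.
- **Small dial:** in the last picture the white line is at column 313, and the visible ends of the two pips are centred at about 312.5.
- **Timer:** I worked only at the chest and never went down near the timer. I did not take a last picture of its knob.
- **Limits:** the force readings after each move never showed more than about 10 N. No check failed. My estimates of the chest's rotation from single pips varied from -10.0° to -10.9°, and I used -10.6°; the chest's lid edges gave about -9.3° in the top view, which I did not use.

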